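# Start the cell counter and log two cells

## Task

Start a new count on the cell counter and log the first two cells: push the green button on the small grey box fully in (it stays in), then press the counter's leftmost key all the way down and let it spring back up, then press its rightmost key all the way down and let it up again. Left and right are as the robot sees them. Press no other key and no key before the count is started, and only touch things: nothing is to be lifted, the counter and the box stay where they stand, and everything round them is left alone.

Things in the scene. Friction and masses are not known exactly. Their poses are not given: they have to be found in the camera images.
- counter: Eight-key cell counter: a blue-green desk-top instrument with a sloped front, 175 (x) x 255 (y) x 84 (z) mm, loose on rubber feet, 0.9 kg. Origin: centre of its underside; z up, x to its back (away from the robot), y along the key row to the robot's left. The row of eight sprung keys (dark blue pads, the fourth from the left pale) is along its low front edge at x = -79 mm, 28 mm from key to key. It may only be touched, never lifted or shoved.
- key_0_top (a point): Middle of the top of the LEFTMOST key as the robot sees it (the +y end of the row, y = +98 mm from the counter's origin). The point moves with the key. A key's pad is 14 x 14 mm, its top 58 mm above the bench, so 14 mm of gap lies between neighbouring keys. Behind the pads the sloped green top of the counter rises towards the back.
- key_7_top (a point): The same point of the RIGHTMOST key (the -y end of the row, y = -98 mm from the counter's origin).
- start_box: Small grey box on rubber feet with one big green push button in the middle of its top: 90 (x) x 74 (y) x 42 mm, 0.6 kg, loose. It stands either to the left or to the right of the counter. Origin: centre of its underside; z up. A cable gland sticks out 11 mm at its +x side. It may only be touched, never lifted or shoved.
- start_top (a point): Centre of the top of the green button (round, 30 mm across, in a black ring of 41 mm). It stands 57 mm above the bench when out, 8 mm above the ring, and moves with the button.
- start_button (a joint): Travel of the green button: 0 out, 0.006 m fully in. Needs about 4 N and stays where it is pushed to (no spring).
- counter_key_0 (a joint): Angle of the leftmost key: 0 up, 0.157 rad fully down (its top goes 6 mm down at the pad). Light spring back up, about 1.2 N at the bottom.
- counter_key_1 (a joint): Angle of key number 2 from the left, to be left alone: 0 up, 0.157 rad fully down (its top goes 6 mm down at the pad). Light spring back up, about 1.2 N at the bottom.
- counter_key_2 (a joint): Angle of key number 3 from the left, to be left alone: 0 up, 0.157 rad fully down (its top goes 6 mm down at the pad). Light spring back up, about 1.2 N at the bottom.
- counter_key_3 (a joint): Angle of key number 4 from the left, to be left alone: 0 up, 0.157 rad fully down (its top goes 6 mm down at the pad). Light spring back up, about 1.2 N at the bottom.
- counter_key_4 (a joint): Angle of key number 5 from the left, to be left alone: 0 up, 0.157 rad fully down (its top goes 6 mm down at the pad). Light spring back up, about 1.2 N at the bottom.
- counter_key_5 (a joint): Angle of key number 6 from the left, to be left alone: 0 up, 0.157 rad fully down (its top goes 6 mm down at the pad). Light spring back up, about 1.2 N at the bottom.
- counter_key_6 (a joint): Angle of key number 7 from the left, to be left alone: 0 up, 0.157 rad fully down (its top goes 6 mm down at the pad). Light spring back up, about 1.2 N at the bottom.
- counter_key_7 (a joint): Angle of the rightmost key: 0 up, 0.157 rad fully down (its top goes 6 mm down at the pad). Light spring back up, about 1.2 N at the bottom.
- jar: White specimen jar with a lid, 62 mm across, 72 mm high, on the side of the counter where the green button is not. Origin: centre of its underside. A bystander: leave it alone.
- petri: Closed petri dish, 55 mm across, 14 mm high, in front of the counter. Origin: centre of its underside. A bystander: leave it alone.
- pen: Red wax pencil, 150 x 8 mm, lying. Origin: centre of its underside. A bystander: leave it alone.
- dropper: Small white bottle with a blue cap, 32 mm across, 56 mm high, in front of the counter. Origin: centre of its underside. A bystander: leave it alone.
- tally: Grey hand tally counter, 45 x 52 x 26 mm, in front of the counter. Origin: centre of its underside. A bystander: leave it alone.
There are look-alikes about, which are no part of the job. What is shaped like the start_box but red or yellow is not meant.

How it is judged:
On the way, in this order (a step that is already met when the one before it is completed fails the run):
1. the green button is pushed fully in (value of joint start_button above 0.005 m), for 0.1 s.
2. the leftmost key is pressed all the way down (value of joint counter_key_0 above 0.12 rad), for 0.05 s.
3. the leftmost key is up again (value of joint counter_key_0 below 0.03 rad), for 0.05 s.
4. the rightmost key is pressed all the way down (value of joint counter_key_7 above 0.12 rad), for 0.05 s.
At the end, for the whole second after the job is handed in: The green button is in (over 5 of its 6 mm), all eight keys are up (under 0.03 rad), counter and box are at rest within 20 mm of where they stood, and so is every bystander (20 mm) (value of joint start_button above 0.005 m and value of joint each of counter_key_0, counter_key_1, counter_key_2, counter_key_3, counter_key_4, counter_key_5, counter_key_6, counter_key_7 below 0.03 rad and linear speed of each of counter, start_box below 0.02 m/s and not (distance of counter from where it was at the start of the episode above 0.02 m) and not (distance of start_box from where it was at the start of the episode above 0.02 m) and not (distance of jar from where it was at the start of the episode above 0.02 m) and not (distance of petri from where it was at the start of the episode above 0.02 m) and not (distance of pen from where it was at the start of the episode above 0.02 m) and not (distance of dropper from where it was at the start of the episode above 0.02 m) and not (distance of tally from where it was at the start of the episode above 0.02 m)); the robot touches nothing.
It fails at once if a key other than the leftmost and rightmost is pressed (over 0.06 rad) (value of joint any of counter_key_1, counter_key_2, counter_key_3, counter_key_4, counter_key_5, counter_key_6 above 0.06 rad).
It fails at once if a key is pressed (over 0.06 rad) before the green button is in (value of joint start_button below 0.004 m and value of joint any of counter_key_0, counter_key_7 above 0.06 rad).
It fails at once if the leftmost and rightmost keys are down together (value of joint each of counter_key_0, counter_key_7 above 0.06 rad).
It fails at once if the counter or the box is lifted (over 10 mm) or shoved (over 20 mm) (height (world z) of any of counter, start_box above 0.01 m or distance of any of counter, start_box from where it was at the start of the episode above 0.02 m).
It fails at once if a bystander is moved by more than 20 mm (distance of any of jar, petri, pen, dropper, tally from where it was at the start of the episode above 0.02 m).
It also fails if it takes over 40 s, if anything falls off the work surface, if the arm or the gripper's body presses on something with over 40 N, if the wrist force passes 120 N, or if a joint passes its speed limit or range.

## Robot

A 6-joint arm with a two-finger parallel gripper is mounted at the origin on the work surface; the furniture and walls round the work are solid. World frame = base frame: x ahead of the robot, y to its left, z up, the work surface at z = 0. Lengths are in m, angles in rad, forces in N, time in s.
With the tool pointing down it reaches from about 0.425 to 0.95 m from the base axis. Payload 14.7 kg.
Tool frame: the origin (TCP) lies midway between the tips of the shut fingers; the grasp point (between the pads) lies r.hold_point_z behind it (r.hold_point_z is the distance from the TCP to the grasp point, in m); z points along the fingers, y is the direction in which the jaws open and shut (so a half turn about z gives the same grasp; the last joint's range is limited). The gripper opens to 85 mm and grips with 20 to 120 N. Pads are 22 mm wide; open, the fingers measure 114 mm over their backs; the gripper's body (76 mm by 85 mm) begins 54 mm behind the grasp point. The pads swing forward as they close: fully open they stand 13 mm farther back than shut.
Start: joints at [1.206, 0.48, 1.596, -0, 1.065, -0.047], TCP at [0.203, 0.617, 0.231] pointing down, gripper open.
Joint ranges: [-2.75, 2.75], [-0.82, 2.05], [0.23, 2.67], [-1.56, 4.7], [0.09, 2.69], [-2.92, 2.92]. Speed limits (rad/s): [1.89, 1.89, 2.39, 3.01, 3.01, 3.01].

## Interface

Orientations are given as a unit quaternion [x, y, z, w].
In Python, from rig import r, vision gives the robot as it stands. The module is installed in compiled form; this text tells all that it offers.
- The arm moves only by the shell command python3 -m inch 'ROWS' [FORCE]. ROWS is JSON, a list of rows, each a list of 3 entries, a list of its own where there are three numbers: the closure in counts, from 0 (fully open) to 255 (shut), then the shift along the tool's x, y, z in m, then the turn, a rotation vector about the tool's x, y, z in degrees. A call has 1 to 8 rows; each row is the pose to reach, as a shift and turn from the pose measured when the call began, along the tool's axes at that moment; what a row does not reach only later rows make up. A row lasts 1/12 s, in which the tool goes at most 41.7 mm and 7.16 degrees, less where a joint would pass 70% of its speed; a pose out of reach is approached as far as the arm can. A call with a gripper value outside its range is refused whole. The fingers move at their own pace and stop on an object; FORCE is the grip in N (left out, the last holds). Time passes only in rows, so rows that repeat a pose let the fingers close. It gives the time, the measured TCP pose, the force and the opening at its end, in the units of the state.
- r.sense(): the state, without advancing time (a new reading comes with each control period).
- vision.read_camera(name): name is "side" or "top"; returns the picture (400x640x3 uint8, red, green, blue); there is no depth.
- vision.calibration(name): a dict with "intrinsics" (3x3 intrinsics, pixels), "k1" (the pictures are not rectified: a ray, as slopes to the right and down, at radius r is drawn at 1 + k1 r^2 times it, then the intrinsics apply), "R" (3x3) and "t" (3): a world point X has camera coordinates R X + t. Camera axes: x right, y down, z forward; pixel columns grow to the right and rows downward; lengths in m; the calibration is good to about 2 mm. A picture is of the moment at which its call begins. calibration takes no time and is no camera call.
- r.close_job(): hands the job in, once; it reports no verdict.
The state is a dict: "t": time; "joints": joint angles; "joint_vel": joint speeds; "joint_torque": joint torques, N m; "position": TCP position; "ee_rot": TCP orientation; "wrist_force": force on the tool from outside, world axes, zero at the start; "ft_torque": the same for the moment, N m; "gripper_width": opening from 0.0 (shut) to 1.0 (fully open).
Only numpy, scipy, OpenCV 4.12 (cv2) and the standard library are available. Lean on these libraries where they do the work, as an engineer would, in place of code of your own. Each camera call takes 0.05 s, during which the arm holds its last target.

## Working session

There is one attempt and no reset: what is moved stays moved. The work goes in short steps, Python scripts to look and compute and a shell command to move; the robot and the scene stay as the last step left them, time stands still between calls to the robot, and variables do not carry over. Pictures are saved under pics/ and viewed, and the job is handed in when it is done.

```bash
mkdir -p pics; python3 - <<'E'
from rig import r, vision
import cv2
for n in("side","top"):
    im=vision.read_camera(n); cv2.imwrite(f"pics/{n}0.png",im[:,:,::-1]); c=vision.calibration(n); print(n,c)
s=r.sense();print(s, r.hold_point_z)
E
```

```text
side {'intrinsics': array([[390.8372232 ,   0.        , 322.93929152],
       [  0.        , 390.8372232 , 202.69653752],
       [  0.        ,   0.        ,   1.        ]]), 'k1': -0.07871571435438757, 'R': array([[-0.99901943,  0.04234848, -0.0129149 ],
       [ 0.03422898,  0.55375054, -0.83197879],
       [-0.0280814 , -0.83160504, -0.55465709]]), 't': array([0.50430827, 0.16775894, 1.60279356])}
top {'intrinsics': array([[521.00252989,   0.        , 314.5674003 ],
       [  0.        , 521.00252989, 199.54295326],
       [  0.        ,   0.        ,   1.        ]]), 'k1': -0.09117437008718005, 'R': array([[-0.1793211 , -0.9837835 ,  0.00373641],
       [-0.93105317,  0.16848032, -0.32365781],
       [ 0.3177797 , -0.06151747, -0.94616683]]), 't': array([-0.13965518,  0.49696789,  1.71983109])}
{'t': 0.1, 'joints': array([ 1.20638460e+00,  4.80768978e-01,  1.59680730e+00, -1.62652507e-05,
        1.06511745e+00, -4.65881598e-02]), 'joint_vel': array([ 1.56900234e-03, -1.60549113e-03, -3.23190451e-03, -8.79132616e-05,
       -1.59674655e-04,  1.46994408e-03]), 'joint_torque': array([ 1.73130131e-03, -9.52266526e+01, -4.31046152e+01,  1.07088547e-04,
        5.11569509e-03, -2.26295066e-05]), 'position': array([0.20296921, 0.61710391, 0.230738  ]), 'ee_rot': array([ 1.58239879e-01,  9.87400546e-01, -5.40405204e-04, -1.05377877e-04]), 'wrist_force': array([ 0.41839372,  0.13463051, -0.26745752]), 'ft_torque': array([0.04357347, 0.05992445, 0.03428568]), 'gripper_width': 0.9957035152096726} 0.0187
```

View pics/side0.png

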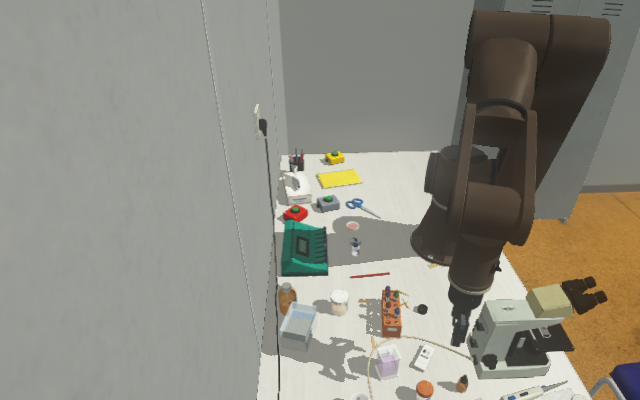

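View pics/top0.png

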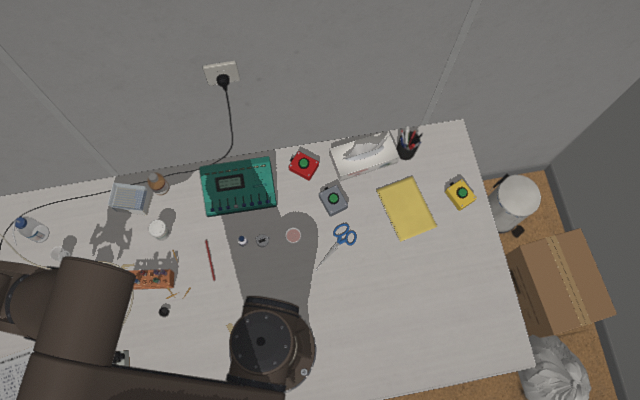

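The top view shows the counter at (238,187). There are three boxes with green buttons: grey (333,199), red (304,164) and yellow (461,193). The tally is at (262,240), the dropper at (242,240) and the petri dish at (293,236). In the side view the grey box is at (328,203), the red one at (296,213) and the yellow one at (334,158), with the counter at (305,248). I choose the grey box, and I'll check that in a close crop.

```bash
cat > h.py <<'E'
import numpy as np, cv2
from rig import r, vision
C={n:vision.calibration(n) for n in("side","top")}
def ray(n,p):
    c=C[n]; d=np.array([-0.,0,0,0]); K=c["intrinsics"]
    u=cv2.undistortPoints(np.array([[p]],float),K,np.array([c["k1"],0,0,0.]))[0,0]
    R=c["R"]; return -R.T@c["t"], R.T@np.array([u[0],u[1],1.])
def plane(n,p,z):
    o,d=ray(n,p); return o+d*(z-o[2])/d[2]
def tri(ps,pt):
    a,b=ray("side",ps); c,d=ray("top",pt)
    k=np.linalg.lstsq(np.c_[b,-d],c-a,rcond=None)[0]
    x=a+b*k[0]; y=c+d*k[1]; return (x+y)/2, np.linalg.norm(x-y)
def proj(n,X):
    c=C[n]; return cv2.projectPoints(np.array([X],float),cv2.Rodrigues(c["R"])[0],c["t"],c["intrinsics"],np.array([c["k1"],0,0,0.]))[0][0,0]
def crop(n,im,x0,y0,x1,y1,s,name):
    cv2.imwrite(name,cv2.resize(im[y0:y1,x0:x1,::-1],None,fx=s,fy=s,interpolation=cv2.INTER_CUBIC))
E
python3 - <<'E'
from h import *
t=cv2.imread("pics/top0.png")[:,:,::-1]; s=cv2.imread("pics/side0.png")[:,:,::-1]
crop("top",t,195,145,355,255,5,"pics/tc.png"); crop("side",s,265,180,385,285,5.5,"pics/sc.png")
for n,im,b in(("top",t,(318,180,350,215)),("side",s,(315,190,342,213)),):
    h=cv2.cvtColor(im,cv2.COLOR_RGB2HSV)
    m=cv2.inRange(h,(45,110,50),(85,255,255)); q=np.zeros_like(m); q[b[1]:b[3],b[0]:b[2]]=m[b[1]:b[3],b[0]:b[2]]
    ys,xs=np.nonzero(q); print(n,xs.mean(),ys.mean(),len(xs),xs.min(),xs.max(),ys.min(),ys.max())
    print(plane(n,(xs.mean(),ys.mean()),.057))
    globals()["p"+n]=(xs.mean(),ys.mean())
print(tri(pside,ptop))
E
```

```text
top 333.12698412698415 197.82539682539684 63 329 337 194 202
[ 0.4673707  -0.29329295  0.057     ]
side 328.5 197.77777777777777 18 326 331 196 199
[ 0.46631255 -0.28697105  0.057     ]
(array([ 0.46719099, -0.29326413,  0.05355981]), np.float64(0.0026038867929883873))
```

View pics/tc.png

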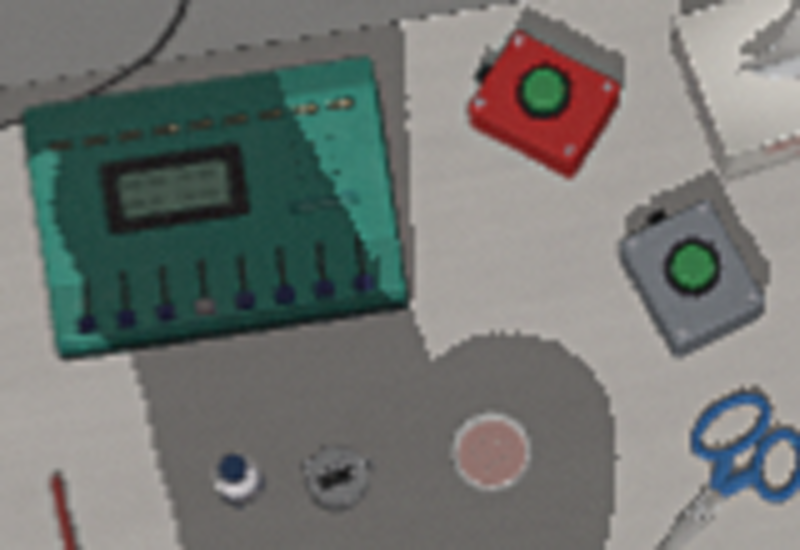

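View pics/sc.png

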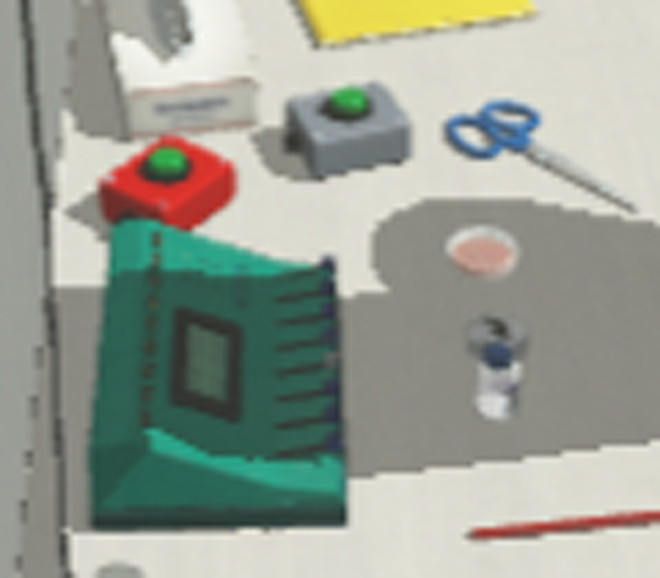

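The crop confirms the grey box with the green button at (333,198) in the top view. The leftmost key is at about (212,210), the rightmost at about (267,201) and the pale fourth key at (236,206). Next I'll measure the keys by mask.

```bash
python3 - <<'E'
from h import *
t=cv2.imread("pics/top0.png"); s=cv2.imread("pics/side0.png")
P={}
for n,im,b in(("top",t,(200,190,278,220)),("side",s,(318,222,332,268))):
    h=cv2.cvtColor(im,cv2.COLOR_BGR2HSV); m=cv2.inRange(h,(108,80,30),(135,255,255))
    q=np.zeros_like(m); q[b[1]:b[3],b[0]:b[2]]=m[b[1]:b[3],b[0]:b[2]]
    k,l,st,ce=cv2.connectedComponentsWithStats(q)
    print(n)
    for i in range(1,k):
        if st[i,4]>2: print(st[i],ce[i].round(2),plane(n,ce[i],.058).round(4))
# pale key as seen in the crop
E
```

```text
top
[258 201   3   3   7] [259.29 202.  ] [ 0.4979 -0.0354  0.058 ]
[266 200   3   3   8] [267.12 201.12] [ 0.4962 -0.063   0.058 ]
[251 202   3   3   8] [251.88 203.12] [ 0.4985 -0.0092  0.058 ]
[243 204   3   3   8] [243.88 204.88] [0.497  0.0193 0.058 ]
[219 207   3   3   8] [219.88 208.12] [0.5002 0.1039 0.058 ]
[227 206   3   3   9] [228. 207.] [0.4992 0.0753 0.058 ]
[211 208   3   3   7] [212.   209.29] [0.5008 0.1317 0.058 ]
side
```

```bash
python3 - <<'E'
from h import *
i=np.array([0,1,2,4,5,6,7]); 
X=np.array([plane("top",p,.058)[:2] for p in [(212,209.29),(219.88,208.12),(228,207),(243.88,204.88),(251.88,203.12),(259.29,202),(267.12,201.12)]])
fx=np.polyfit(i,X[:,0],1); fy=np.polyfit(i,X[:,1],1); print(fx,fy)
K=np.array([[np.polyval(fx,j),np.polyval(fy,j),.058] for j in range(8)]); print(K[[0,7]])
s=cv2.imread("pics/side0.png"); f=12; x0,y0=290,215
c=cv2.resize(s[y0:y0+48,x0:x0+50],None,fx=f,fy=f,interpolation=cv2.INTER_NEAREST)
for k in K:
    u=proj("side",k); print(u.round(1)); cv2.circle(c,tuple(((u-[x0,y0]+.5)*f).astype(int)),4,(0,0,255),1)
cv2.imwrite("pics/sk.png",c)
print("jar",plane("top",(158,230),.07),"pet",plane("top",(293,236),.014),"drop",plane("top",(242,240),.056),"tally",plane("top",(262,240),.026))
print(proj("side",[.467,-.2933,.057]),proj("side",[.467,-.2933,.051]))
E
```

```text
[-0.00055964  0.50055356] [-0.02787089  0.13132732]
[[ 0.50055356  0.13132732  0.058     ]
 [ 0.49663612 -0.06376889  0.058     ]]
[325.4 259.1]
[325.2 254.2]
[325.  249.3]
[324.8 244.7]
[324.6 240.1]
[324.4 235.7]
[324.3 231.4]
[324.1 227.3]
jar [0.45530236 0.32332105 0.07      ] pet [ 0.36733508 -0.13175112  0.014     ] drop [0.3730941  0.04323986 0.056     ] tally [ 0.36909063 -0.02282333  0.026     ]
[328.27671999 197.03709321] [328.28368684 198.12817728]
```

View pics/sk.png

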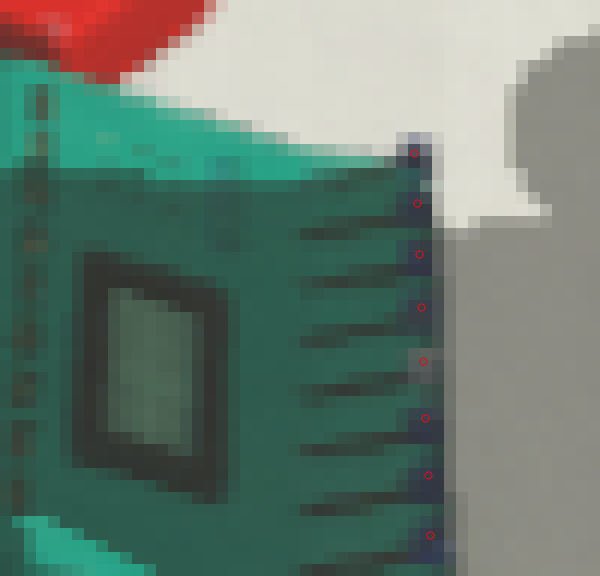

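```bash
cat > go.py <<'E'
import sys,numpy as np
from rig import r
from scipy.spatial.transform import Rotation as Ro
s=r.sense(); R=Ro.from_quat(s["ee_rot"]); p=s["position"]
T=np.array([float(v) for v in sys.argv[1:4]])
a=np.deg2rad(88.9); x=[np.cos(a),np.sin(a),0]; z=[0,0,-1.]; y=np.cross(z,x)
G=Ro.from_matrix(np.c_[x,y,z])
print("t",s["t"],"p",p.round(4),"F",s["wrist_force"].round(2),"g",s["gripper_width"].round(3))
print("shift",R.inv().apply(T-p).round(4),"turn",np.rad2deg((R.inv()*G).as_rotvec()).round(2))
E
python3 go.py .5 .35 .23
```

```text
Traceback (most recent call last):
  File "go.py", line 8, in <module>
    print("t",s["t"],"p",p.round(4),"F",s["wrist_force"].round(2),"g",s["gripper_width"].round(3))
                                                                      ^^^^^^^^^^^^^^^^^^^^^^^^
AttributeError: 'float' object has no attribute 'round'
```

```bash
sed -i 's/s\["gripper_width"\].round(3)/round(s["gripper_width"],3)/' go.py; python3 go.py .5 .35 .23
```

```text
t 0.1 p [0.203  0.6171 0.2307] F [ 0.42  0.13 -0.27] g 0.996
shift [-0.3656 -0.1609  0.0009] turn [-6.000e-02  4.000e-02  7.289e+01]
```

```bash
python3 -m inch '[[255,[-0.366,-0.161,0],[0,0,73]],[255,[-0.366,-0.161,0],[0,0,73]],[255,[-0.366,-0.161,0],[0,0,73]],[255,[-0.366,-0.161,0],[0,0,73]],[255,[-0.366,-0.161,0],[0,0,73]],[255,[-0.366,-0.161,0],[0,0,73]],[255,[-0.366,-0.161,0],[0,0,73]],[255,[-0.366,-0.161,0],[0,0,73]]]' 30; python3 go.py .49 .0 .23;python3 go.py .467 -.293 .15
```

```text
t: 0.77
position: [0.4519, 0.3927, 0.2308]
ee_rot: [0.615, 0.789, -0.001, 0.0]
wrist_force: [0.2, 1.6, 0.0]
gripper_width: -0.001
t 0.7667 p [0.4519 0.3927 0.2308] F [0.22 1.64 0.01] g -0.001
shift [-0.3901 -0.059   0.0012] turn [-0.03  0.06 15.25]
t 0.7667 p [0.4519 0.3927 0.2308] F [0.22 1.64 0.01] g -0.001
shift [-0.6685 -0.1529  0.0815] turn [-0.03  0.06 15.25]
```

```bash
python3 -m inch '[[255,[-0.39,-0.059,0],[0,0,15]],[255,[-0.39,-0.059,0],[0,0,15]],[255,[-0.39,-0.059,0],[0,0,15]],[255,[-0.39,-0.059,0],[0,0,15]],[255,[-0.39,-0.059,0],[0,0,15]],[255,[-0.39,-0.059,0],[0,0,15]],[255,[-0.39,-0.059,0],[0,0,15]],[255,[-0.39,-0.059,0],[0,0,15]]]'; python3 go.py .467 -.293 .12
```

```text
t: 1.43
position: [0.4833, 0.0608, 0.2311]
ee_rot: [0.712, 0.702, -0.001, 0.0]
wrist_force: [1.7, 0.3, 0.4]
gripper_width: 0.001
t 1.4333 p [0.4833 0.0608 0.2311] F [1.69 0.28 0.39] g 0.001
shift [-0.3539 -0.0111  0.1115] turn [-0.03  0.06  0.26]
```

```bash
python3 -m inch '[[255,[-0.354,-0.011,0.05],[0,0,0]],[255,[-0.354,-0.011,0.05],[0,0,0]],[255,[-0.354,-0.011,0.05],[0,0,0]],[255,[-0.354,-0.011,0.05],[0,0,0]],[255,[-0.354,-0.011,0.05],[0,0,0]],[255,[-0.354,-0.011,0.11],[0,0,0]],[255,[-0.354,-0.011,0.11],[0,0,0]],[255,[-0.354,-0.011,0.11],[0,0,0]]]'; python3 go.py .467 -.293 .067; python3 - <<'E'
from h import *
t=vision.read_camera("top");s=vision.read_camera("side")
crop("t",t,280,140,400,240,6,"pics/t1.png");crop("s",s,280,120,400,220,6,"pics/s1.png")
E
```

```text
t: 2.1
position: [0.4684, -0.2553, 0.1423]
ee_rot: [0.712, 0.702, -0.001, 0.0]
wrist_force: [0.8, 0.4, 0.2]
gripper_width: 0.004
t 2.1 p [ 0.4684 -0.2553  0.1423] F [0.85 0.42 0.18] g 0.004
shift [-0.0377 -0.0008  0.0754] turn [-0.01  0.07  0.24]
```

View pics/t1.png

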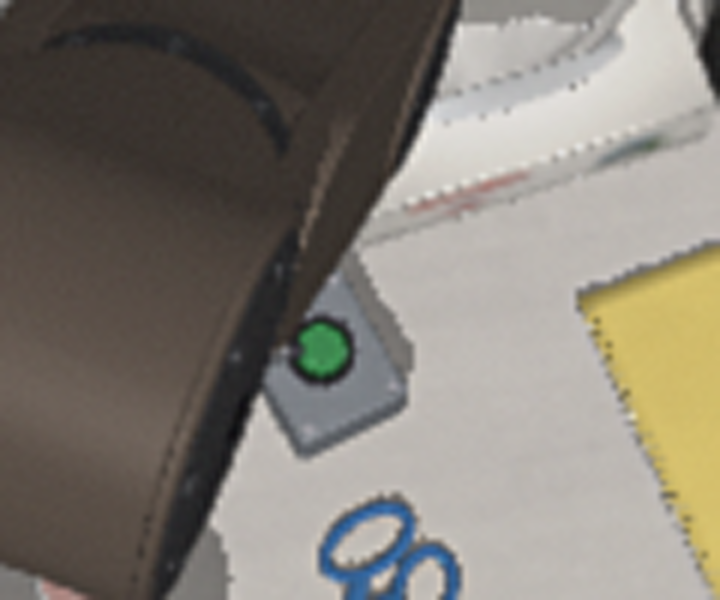

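View pics/s1.png

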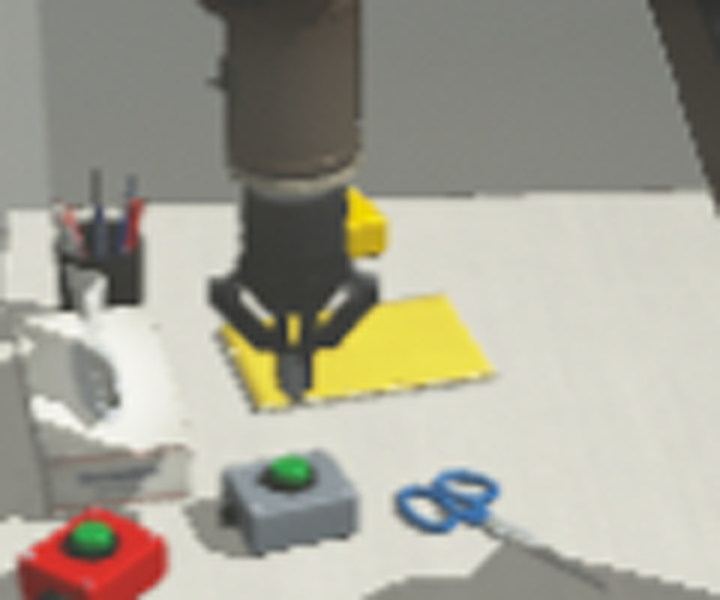

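The arm covers part of the top view. The button is still visible at about (333,198) there, and in the side view the shut fingers hang at (329,185) over the grey box. I'll move above the button next, then press.

```bash
python3 -m inch '[[255,[-0.038,-0.001,0.04],[0,0,0]],[255,[-0.038,-0.001,0.073],[0,0,0]],[255,[-0.038,-0.001,0.073],[0,0,0]],[255,[-0.038,-0.001,0.073],[0,0,0]],[255,[-0.038,-0.001,0.073],[0,0,0]]]'; python3 go.py .467 -.293 .05
```

```text
t: 2.62
position: [0.4655, -0.2945, 0.0677]
ee_rot: [0.714, 0.701, -0.001, -0.002]
wrist_force: [-0.6, 0.1, -0.4]
gripper_width: -0.002
t 2.6167 p [ 0.4655 -0.2945  0.0677] F [-0.63  0.09 -0.35] g -0.002
shift [0.0015 0.0016 0.0177] turn [-0.22 -0.02  0.05]
```

```bash
python3 -m inch '[[255,[0.001,0.002,0.006],[0,0,0]],[255,[0.001,0.002,0.010],[0,0,0]],[255,[0.001,0.002,0.013],[0,0,0]],[255,[0.001,0.002,0.013],[0,0,0]]]'; python3 go.py .467 -.293 .05
```

```text
t: 2.95
position: [0.4681, -0.2932, 0.0551]
ee_rot: [0.713, 0.701, -0.001, -0.001]
wrist_force: [-0.2, 0.5, 0.7]
gripper_width: 0.002
t 2.95 p [ 0.4681 -0.2932  0.0551] F [-0.23  0.53  0.73] g 0.002
shift [ 0.0002 -0.0011  0.0051] turn [-0.16  0.01  0.09]
```

```bash
python3 -m inch '[[255,[0,0,0.002],[0,0,0]],[255,[0,0,0.004],[0,0,0]],[255,[0,0,0.005],[0,0,0]],[255,[0,0,0.005],[0,0,0]]]'; python3 go.py .467 -.293 .05
```

```text
t: 3.28
position: [0.4684, -0.2933, 0.0507]
ee_rot: [0.713, 0.701, -0.001, -0.001]
wrist_force: [-0.7, 2.8, 14.5]
gripper_width: -0.001
t 3.2833 p [ 0.4684 -0.2933  0.0507] F [-0.73  2.83 14.46] g -0.001
shift [ 0.0003 -0.0014  0.0007] turn [-0.13  0.03  0.08]
```

14.5 N at z = 0.0507 means the button is at its stop. I'll hold it briefly and then lift.

```bash
python3 -m inch '[[255,[0,0,0.001],[0,0,0]],[255,[0,0,0.001],[0,0,0]]]'; python3 -m inch '[[255,[0,0,-0.03],[0,0,0]],[255,[0,0,-0.07],[0,0,0]],[255,[0,0,-0.11],[0,0,0]],[255,[0,0,-0.11],[0,0,0]]]';  python3 go.py .493 .131 .15
```

```text
t: 3.45
position: [0.4684, -0.2933, 0.0506]
ee_rot: [0.713, 0.701, -0.001, -0.0]
wrist_force: [-3.7, 4.2, 22.4]
gripper_width: 0.0
t: 3.78
position: [0.4714, -0.2952, 0.1671]
ee_rot: [0.713, 0.701, -0.0, 0.004]
wrist_force: [2.3, -1.7, 1.7]
gripper_width: 0.001
t 3.7833 p [ 0.4714 -0.2952  0.1671] F [ 2.35 -1.7   1.68] g 0.001
shift [0.4266 0.0139 0.0148] turn [0.31 0.32 0.08]
```

```bash
python3 -m inch '[[255,[0.427,0.014,0],[0.3,0.3,0]],[255,[0.427,0.014,0],[0.3,0.3,0]],[255,[0.427,0.014,0],[0.3,0.3,0]],[255,[0.427,0.014,0],[0.3,0.3,0]],[255,[0.427,0.014,0],[0.3,0.3,0]],[255,[0.427,0.014,0],[0.3,0.3,0]],[255,[0.427,0.014,0],[0.3,0.3,0]],[255,[0.427,0.014,0],[0.3,0.3,0]]]'; python3 go.py .493 .131 .12
python3 - <<'E'
from h import *
t=vision.read_camera("top");s=vision.read_camera("side")
crop("t",t,195,145,355,255,5,"pics/t2.png");crop("s",s,280,150,400,270,5,"pics/s2.png")
E
```

```text
t: 4.45
position: [0.4874, 0.0415, 0.1639]
ee_rot: [0.714, 0.701, -0.0, 0.0]
wrist_force: [1.9, -0.5, -0.5]
gripper_width: -0.0
t 4.45 p [0.4874 0.0415 0.1639] F [ 1.9  -0.48 -0.49] g -0.0
shift [0.0896 0.004  0.0439] turn [0.02 0.02 0.06]
```

View pics/t2.png

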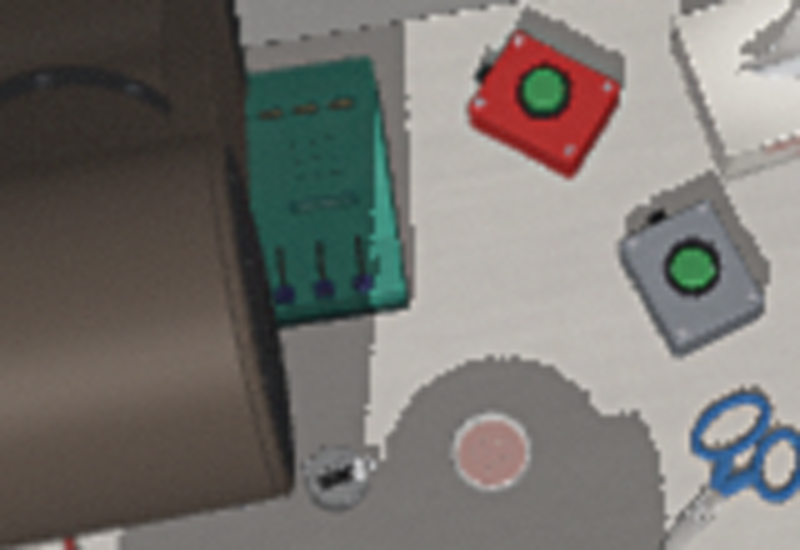

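View pics/s2.png

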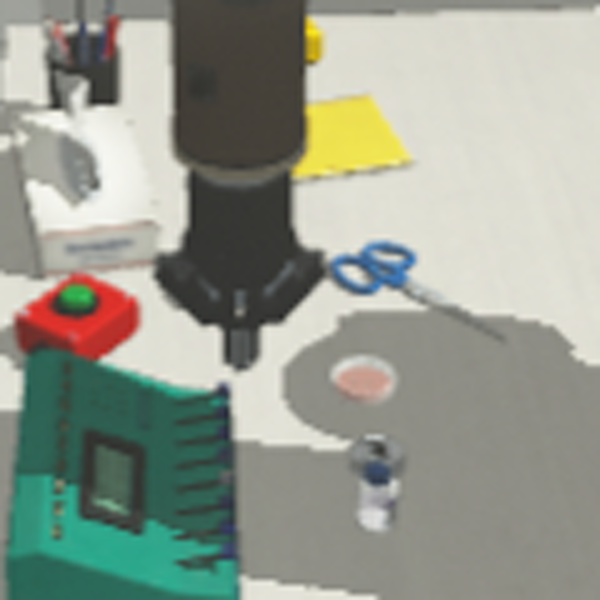

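The grey box hasn't moved, with its button at (333,198) in the top view as before. The fingers are over the middle of the counter, clear of the keys. I'll move on to key 0.

```bash
python3 -m inch '[[255,[0.09,0.004,0],[0,0,0]],[255,[0.09,0.004,0],[0,0,0]],[255,[0.09,0.004,0.03],[0,0,0]],[255,[0.09,0.004,0.06],[0,0,0]],[255,[0.09,0.004,0.086],[0,0,0]],[255,[0.09,0.004,0.086],[0,0,0]],[255,[0.09,0.004,0.086],[0,0,0]]]'; python3 go.py .493 .131 .065
python3 - <<'E'
from h import *
s=vision.read_camera("side")
crop("s",s,290,210,370,280,8,"pics/s3.png")
E
```

```text
t: 5.13
position: [0.492, 0.1341, 0.0773]
ee_rot: [0.712, 0.702, -0.001, -0.001]
wrist_force: [-0.8, -0.3, 1.1]
gripper_width: -0.0
t 5.1333 p [0.492  0.1341 0.0773] F [-0.83 -0.29  1.08] g -0.0
shift [-0.0031  0.0011  0.0123] turn [-0.14  0.01  0.35]
```

View pics/s3.png

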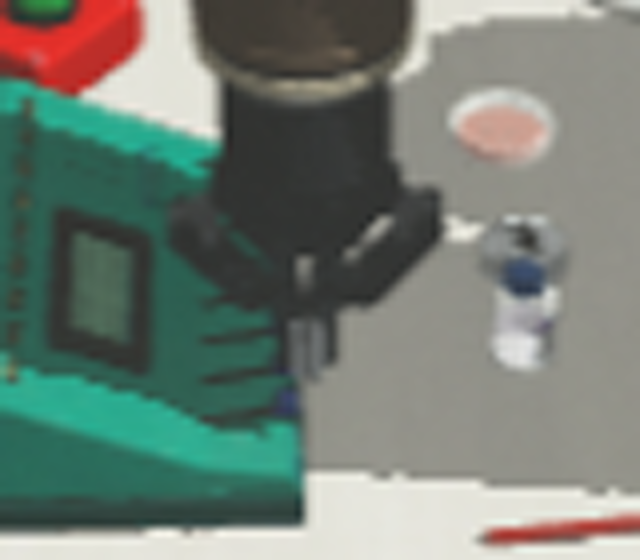

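The fingertip at side (329,257) stands just in front of and above key 0 at (326,260). I'll nudge it +x a little and press in small steps.

```bash
python3 -m inch '[[255,[-0.002,0.003,0.006],[0,0,0]],[255,[-0.002,0.003,0.012],[0,0,0]],[255,[-0.002,0.003,0.015],[0,0,0]],[255,[-0.002,0.003,0.015],[0,0,0]]]'; python3 go.py .495 .131 .052
```

```text
t: 5.52
position: [0.496, 0.1319, 0.0633]
ee_rot: [0.712, 0.702, 0.0, -0.0]
wrist_force: [-1.3, 0.2, -0.4]
gripper_width: -0.004
t 5.5167 p [0.496  0.1319 0.0633] F [-1.25  0.19 -0.42] g -0.004
shift [-0.0009 -0.001   0.0113] turn [-0.   -0.02  0.31]
```

```bash
python3 -m inch '[[255,[-0.001,-0.001,0.004],[0,0,0]],[255,[-0.001,-0.001,0.007],[0,0,0]],[255,[-0.001,-0.001,0.009],[0,0,0]],[255,[-0.001,-0.001,0.0105],[0,0,0]],[255,[-0.001,-0.001,0.0105],[0,0,0]]]'; python3 go.py .495 .131 .051
```

```text
t: 5.93
position: [0.4947, 0.1309, 0.0525]
ee_rot: [0.712, 0.702, -0.0, -0.0]
wrist_force: [-0.8, -0.4, 0.7]
gripper_width: -0.001
t 5.9333 p [0.4947 0.1309 0.0525] F [-0.84 -0.37  0.68] g -0.001
shift [0.0001 0.0003 0.0015] turn [-0.03 -0.01  0.31]
```

```bash
python3 -m inch '[[255,[0,0,0.001],[0,0,0]],[255,[0,0,0.002],[0,0,0]],[255,[0,0,0.002],[0,0,0]]]'; python3 - <<'E'
from h import *
s=vision.read_camera("side")
crop("s",s,290,210,370,280,8,"pics/s4.png")
E
```

```text
t: 6.18
position: [0.4948, 0.131, 0.051]
ee_rot: [0.712, 0.702, 0.0, -0.0]
wrist_force: [-5.8, -0.9, 19.7]
gripper_width: 0.001
```

View pics/s4.png

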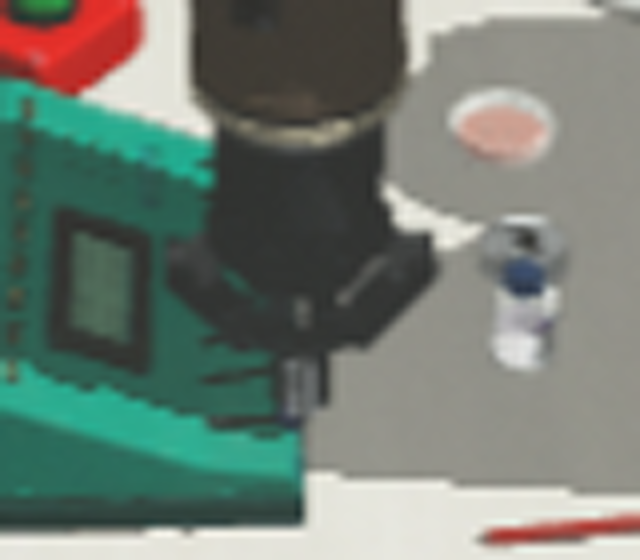

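The stop is hard, 20 N at z = 0.051, which matches the full 6 mm of key travel. The finger covers key 0 at (326,259). I'll lift so the key springs back.

```bash
python3 -m inch '[[255,[0,0,-0.02],[0,0,0]],[255,[0,0,-0.05],[0,0,0]],[255,[0,0,-0.08],[0,0,0]],[255,[0,0,-0.08],[0,0,0]]]'; python3 go.py .491 -.063 .13
python3 - <<'E'
from h import *
s=vision.read_camera("side")
crop("s",s,290,210,370,280,8,"pics/s5.png")
E
```

```text
t: 6.57
position: [0.4975, 0.1316, 0.1358]
ee_rot: [0.712, 0.702, 0.003, 0.002]
wrist_force: [2.2, 1.5, 0.7]
gripper_width: 0.0
t 6.5667 p [0.4975 0.1316 0.1358] F [2.24 1.5  0.7 ] g 0.0
shift [-0.1946 -0.0039  0.0054] turn [ 0.36 -0.1   0.32]
```

View pics/s5.png

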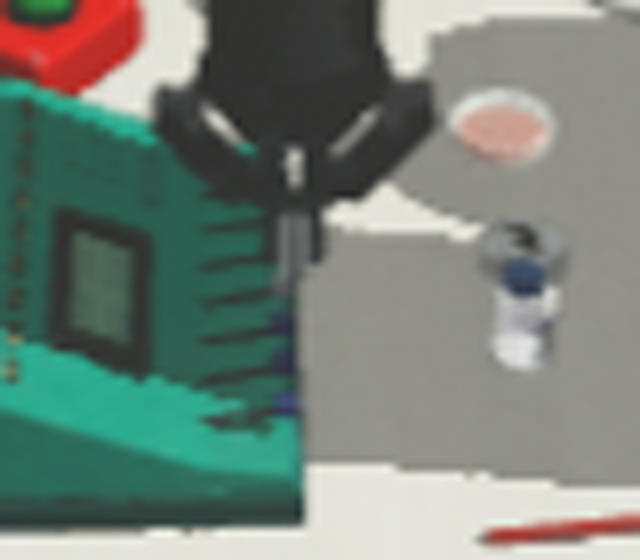

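Key 0 is up again at side (326,260), in the same place as before. The counter hasn't moved, so I'll go to key 7.

```bash
python3 -m inch '[[255,[-0.195,-0.005,0],[0.3,0,0]],[255,[-0.195,-0.005,0],[0.3,0,0]],[255,[-0.195,-0.005,0],[0.3,0,0]],[255,[-0.195,-0.005,0],[0.3,0,0]],[255,[-0.195,-0.005,0],[0.3,0,0]],[255,[-0.195,-0.005,0],[0.3,0,0]],[255,[-0.195,-0.005,0],[0.3,0,0]],[255,[-0.195,-0.005,0],[0.3,0,0]]]'; python3 go.py .491 -.0635 .077
```

```text
t: 7.28
position: [0.4888, -0.0632, 0.1329]
ee_rot: [0.712, 0.702, 0.0, -0.001]
wrist_force: [-0.5, 0.2, 0.6]
gripper_width: -0.002
t 7.2833 p [ 0.4888 -0.0632  0.1329] F [-0.51  0.16  0.64] g -0.002
shift [-0.0003  0.0023  0.0559] turn [-0.07 -0.1   0.28]
```

```bash
python3 -m inch '[[255,[0,0.002,0.02],[0,0,0]],[255,[0,0.002,0.045],[0,0,0]],[255,[0,0.002,0.058],[0,0,0]],[255,[0,0.002,0.058],[0,0,0]],[255,[0,0.002,0.058],[0,0,0]]]'; python3 go.py .491 -.0635 .0635
python3 - <<'E'
from h import *
s=vision.read_camera("side");t=vision.read_camera("top")
crop("s",s,290,190,370,260,8,"pics/s6.png");crop("t",t,195,145,355,255,5,"pics/t6.png")
E
```

```text
t: 7.7
position: [0.4902, -0.0619, 0.0744]
ee_rot: [0.712, 0.703, -0.0, -0.002]
wrist_force: [-1.1, 0.9, 0.6]
gripper_width: 0.001
t 7.7 p [ 0.4902 -0.0619  0.0744] F [-1.11  0.91  0.62] g 0.001
shift [-0.0016  0.0009  0.0109] turn [-0.18 -0.12  0.37]
```

View pics/s6.png

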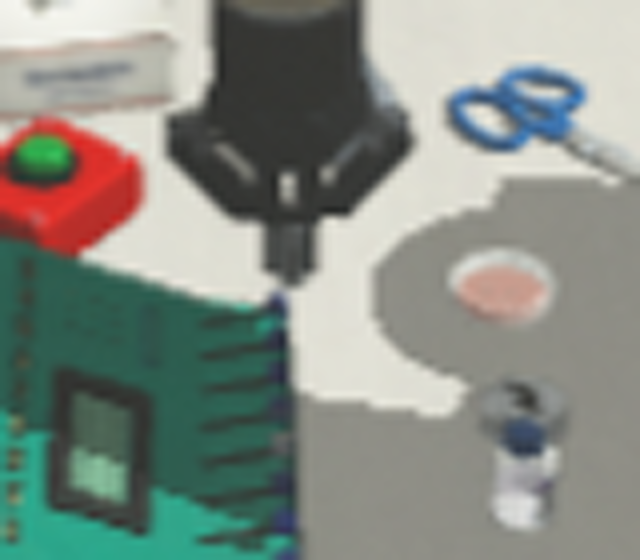

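View pics/t6.png

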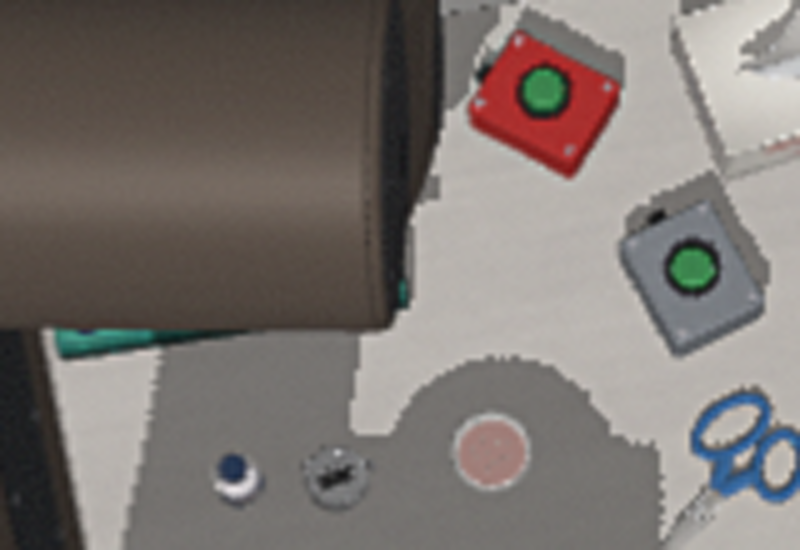

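In the side view the fingertip at (326,224) is just above key 7 at (324,227). The top view shows the box and bystanders unmoved. Pressing now.

```bash
python3 -m inch '[[255,[-0.001,0.001,0.006],[0,0,0]],[255,[-0.001,0.001,0.011],[0,0,0]],[255,[-0.001,0.001,0.011],[0,0,0]]]'; python3 -m inch '[[255,[0,0,0.004],[0,0,0]],[255,[0,0,0.007],[0,0,0]],[255,[0,0,0.009],[0,0,0]],[255,[0,0,0.011],[0,0,0]],[255,[0,0,0.011],[0,0,0]]]'; python3 go.py .491 -.0635 .051
```

```text
t: 8.05
position: [0.4921, -0.0634, 0.0642]
ee_rot: [0.712, 0.702, 0.0, -0.001]
wrist_force: [-0.6, -0.2, -0.5]
gripper_width: 0.002
t: 8.47
position: [0.4919, -0.0634, 0.0528]
ee_rot: [0.712, 0.702, 0.0, -0.001]
wrist_force: [-1.3, -0.0, 1.1]
gripper_width: 0.002
t 8.4667 p [ 0.4919 -0.0634  0.0528] F [-1.32 -0.04  1.1 ] g 0.002
shift [-0.0001 -0.0009  0.0018] turn [-0.06 -0.1   0.34]
```

```bash
python3 -m inch '[[255,[0,0,0.001],[0,0,0]],[255,[0,0,0.002],[0,0,0]],[255,[0,0,0.0025],[0,0,0]],[255,[0,0,0.0025],[0,0,0]]]'; python3 go.py .491 -.0635 .051
```

```text
t: 8.8
position: [0.4919, -0.0635, 0.0509]
ee_rot: [0.712, 0.702, 0.0, -0.001]
wrist_force: [-6.4, 0.8, 22.6]
gripper_width: -0.002
t 8.8 p [ 0.4919 -0.0635  0.0509] F [-6.43  0.78 22.59] g -0.002
shift [-0.0001 -0.0009 -0.0001] turn [-0.04 -0.09  0.34]
```

That is the same hard stop. I'll lift, back away and look.

```bash
python3 -m inch '[[255,[0,0,-0.02],[0,0,0]],[255,[0,0,-0.06],[0,0,0]],[255,[0,0,-0.1],[0,0,0]],[255,[0,0,-0.14],[0,0,0]],[255,[0,0,-0.18],[0,0,0]],[255,[0,0,-0.2],[0,0,0]],[255,[0,0,-0.2],[0,0,0]],[255,[0,0,-0.2],[0,0,0]]]'; python3 -m inch '[[255,[-0.33,0,0],[0,0,0]],[255,[-0.33,0,0],[0,0,0]],[255,[-0.33,0,0],[0,0,0]],[255,[-0.33,0,0],[0,0,0]],[255,[-0.33,0,0],[0,0,0]],[255,[-0.33,0,0],[0,0,0]],[255,[-0.33,0,0],[0,0,0]],[255,[-0.33,0,0],[0,0,0]]]'; python3 - <<'E'
from h import *
s=vision.read_camera("side");t=vision.read_camera("top")
crop("s",s,265,180,385,285,6,"pics/s7.png");crop("t",t,140,145,300,255,5,"pics/t7.png")
h=cv2.cvtColor(t,cv2.COLOR_RGB2HSV); m=cv2.inRange(h,(108,80,30),(135,255,255)); m[:190]=0;m[220:]=0;m[:,:200]=0;m[:,278:]=0
k,l,st,ce=cv2.connectedComponentsWithStats(m)
print([tuple(ce[i].round(1)) for i in range(1,k) if st[i,4]>2]); print(r.sense()["position"],r.sense()["t"])
E
```

```text
t: 9.47
position: [0.4928, -0.0639, 0.2522]
ee_rot: [0.712, 0.702, 0.001, 0.0]
wrist_force: [0.3, 0.1, -0.5]
gripper_width: 0.007
t: 10.13
position: [0.4873, -0.3959, 0.25]
ee_rot: [0.712, 0.702, 0.001, -0.001]
wrist_force: [2.4, 0.7, 0.5]
gripper_width: 0.0
[]
[ 0.48739301 -0.39886358  0.24965145] 10.2333
```

View pics/s7.png

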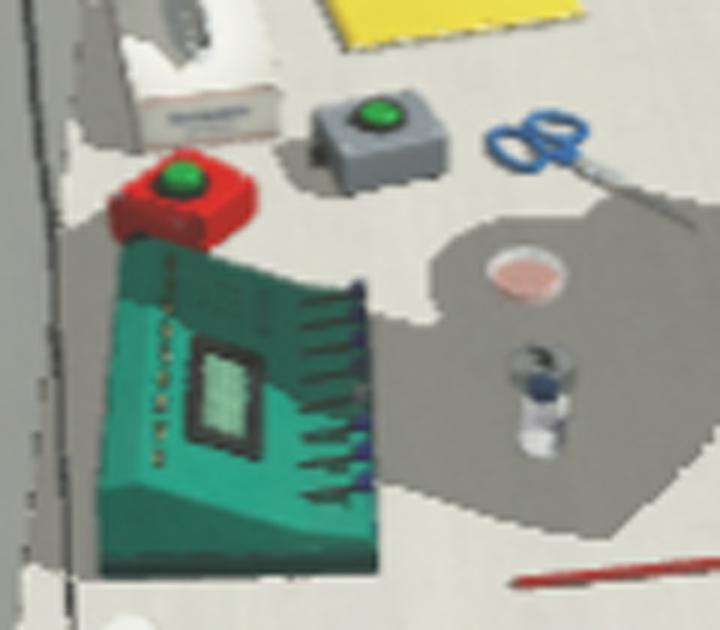

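View pics/t7.png

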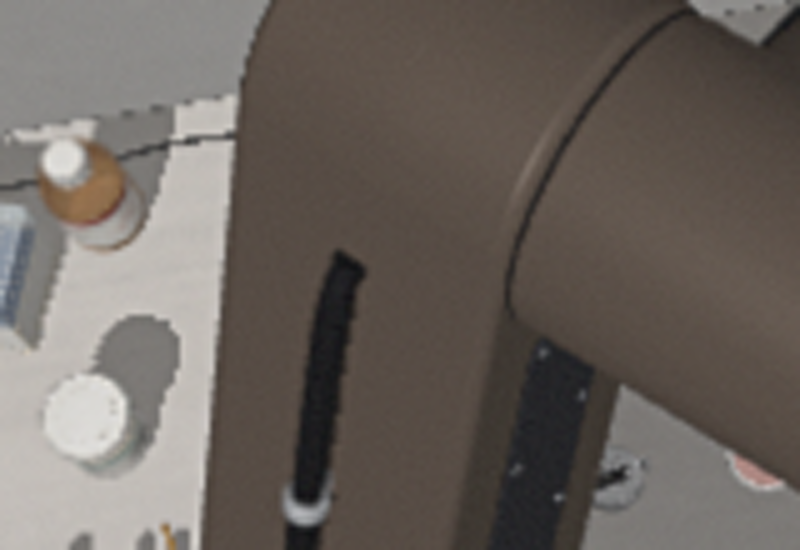

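```bash
python3 - <<'E'
from h import *
a=cv2.imread("pics/side0.png")[:,:,::-1]; b=vision.read_camera("side")
for nm,bx in(("grey",(315,190,342,213)),("red",(285,203,305,216))):
  for im in(a,b):
    h=cv2.cvtColor(im,cv2.COLOR_RGB2HSV); m=cv2.inRange(h,(45,110,50),(85,255,255))[bx[1]:bx[3],bx[0]:bx[2]]
    ys,xs=np.nonzero(m); print(nm,xs.mean()+bx[0],ys.mean()+bx[1],len(xs),ys.min()+bx[1],ys.max()+bx[1])
c=[cv2.resize(i[188:218,285:345,::-1],None,fx=10,fy=10,interpolation=cv2.INTER_CUBIC) for i in(a,b)]
d=np.vstack(c); cv2.imwrite("pics/cmp.png",d[:600])
E
```

```text
grey 328.5 197.77777777777777 18 196 199
grey 328.10526315789474 198.31578947368422 19 197 200
red 295.0869565217391 208.95652173913044 23 207 211
red 295.1363636363636 208.86363636363637 22 207 211
```

View pics/cmp.png

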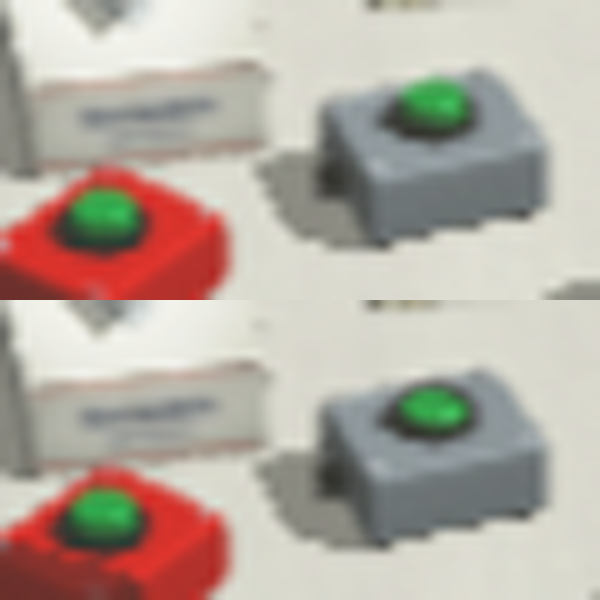

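The side view now shows the black ring behind the green button as well, so the button is in, and the grey box hasn't moved. The keys at side (324–326, 227–260) stand up as before. I'm handing the job in.

```bash
python3 -c "
from rig import r
print(r.close_job(), r.sense()['t'])"
```

```text
the job is handed in; nothing more can be done
the job is handed in; nothing more can be done
```

With the fingers shut, I pushed the green button on the grey box in, then pressed and released the leftmost key, then the rightmost. The arm then moved clear, and I handed the job in shortly after 10 s, well under the 40 s limit.

| Press | Peak force (N) | Lowest height of fingertip (mm) |
|---|---|---|
| Green button | 22 | 50.6 |
| Leftmost key | 20 | 51.0 |
| Rightmost key | 23 | 50.9 |

- **Button:** in the last side view the green cap sits lower in its ring. Its centre moved 0.5 px where I expected about 1 px, so the hard stop under force is the better evidence that it is fully in.
- **Keys:** the last side view shows them standing up.
- **Surroundings:** the counter, box, petri dish, dropper, tally counter and pencil look unmoved in the side view, and the jar in the top view.
- **Failed check:** the last key check in the top view found nothing, because the arm hid the counter. The keys being up at the end therefore rests on the side view alone.

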